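# Open the long knife chest by its slide-and-press catch

### The job

Two wooden chests with child-safe catches stand on the serving table; the knives for the meal are in the longer one. Put the closed fingertips into the window of its metal slide, push the slide along the shelf towards the middle of the chest, all the way to its stop, then let the fingers drop through the window into the recess that was hidden there and press the catch fully down, so that the lid pops ajar; then withdraw. Leave the shorter chest's slide as it is.

Things in the scene. Friction and masses are not known exactly. Their poses are not given: they have to be found in the camera images.
- long_recess (a point): Fixed point in the longer chest (330 x 190 mm, 80 mm high): centre of the hidden recess's mouth, level with the shelf top, 42 mm behind its front face. z up, y along the shelf, -x towards the robot. Pocket 56 x 56 mm, first covered by the slide. In it the catch, a grey 52 mm square plate 10 mm below the mouth: goes down 10 mm at about 8 N to a hard stop and stays where left.
- long_window (a point): Centre of the window in the longer chest's steel slide, on the plate's upper face. 50 x 50 mm through hole in a plate 12 mm thick, 68 x 145 mm, lying on the shelf (closed under the window at first). Slides only along the recess's y, 2.5 N friction, stays where left. Starts 80 to 60 mm to the -y side of the recess; push to +y, to a hard stop with the window exactly over it.
- long_lid (a joint): Lid of the longer chest, behind the shelf, top flush with the shelf, hinged on its far edge and linked to the catch, rising as that goes down: 0 = shut, 0.22 rad = catch fully pressed (lid's front edge then 22 mm higher; it stays so).
- short_window (a point): Centre of the window in the slide of the shorter chest (230 mm wide along y, otherwise of the same build, depth, height and material), on the plate's upper face. A bystander: to be left as it is.

How it is judged (in metres and radians):
On the way, in this order (a step that is already met when the one before it is completed fails the run):
1. the slide of the longer chest is pushed to its stop, the lid still shut (y of long_window in the frame of long_recess above -0.012 m and value of joint long_lid below 0.06 rad), for 0.1 s.
2. the catch is pressed down and the lid pops ajar (value of joint long_lid above 0.15 rad), for 0.1 s.
At the end, for the whole second after the job is handed in: The longer chest's slide is within 12 mm of its stop and its lid stands ajar by more than 0.15 rad (of 0.22) (y of long_window in the frame of long_recess above -0.012 m and value of joint long_lid above 0.15 rad); the robot touches nothing.
It fails at once if the shorter chest's slide is moved by more than 12 mm (distance of short_window from where it was at the start of the episode above 0.012 m).
It also fails if it takes over 32 s, if anything falls off the work surface, if the arm or the gripper's body presses on something with over 40 N, if the wrist force passes 120 N, or if a joint passes its speed limit or range.

### The arm

A 6-joint arm with a two-finger parallel gripper is mounted at the origin on the work surface. World frame = base frame: x ahead of the robot, y to its left, z up, the work surface at z = 0. Lengths are in m, angles in degrees, forces in N, time in s.
With the tool pointing down it reaches from about 0.35 to 0.875 m from the base axis. Payload 4.2 kg.
Tool frame: the origin (TCP) lies midway between the tips of the shut fingers; the grasp point (between the pads) lies 19 mm behind it; y points along the fingers, z is the direction in which the jaws open and shut, and the axes are right-handed (so a half turn about y gives the same grasp; the last joint's range is limited). The gripper opens to 87 mm and grips with 3 to 60 N. Pads are 19 mm wide; open, the fingers measure 117 mm over their backs; the gripper's body (75 mm by 190 mm) begins 51 mm behind the grasp point.
Start: joints at [78.014, 22.042, 0.453, 0, -68.411, -14.817], TCP at [0.282, 0.558, 0.192] pointing down, gripper open.
Joint ranges: [-179.83, 179.83], [-69.29, 118.12], [-61.27, 80.66], [-181.25, 117.63], [-171.15, -9.14], [-177.46, 177.46]. Speed limits (degrees/s): [159.86, 159.86, 180, 180, 180, 180].

### API

Orientations are given as [roll, pitch, yaw] about the fixed x, y, z axes, in that order (R = Rz(yaw) Ry(pitch) Rx(roll)).
In Python, from workcell import env gives the robot as it stands. The module is installed in compiled form; this text tells all that it offers. Calls block until the motion is done:
- env.goto(position, orientation): joint-space move of the TCP to a pose.
- env.move_straight(position, rotation=None, rate=0.15, force_limit=None): straight line of the TCP; rotation=None keeps the orientation; rate is the mean speed in m/s. With force_limit (N) it stops when the force on the tool has changed by that much, and returns True; else False.
- env.set_joints(angles): joint-space move.
- env.gripper_to(opening, grasp_force=None): opening from 0.0 (shut) to 1.0 (fully open); grasp_force is the grip in N (None keeps the last); returns when the fingers have stopped.
- env.dwell(seconds).
- env.inverse_kinematics(position, orientation): joint angles nearest the present ones, or None.
- env.read_state(): the state.
- env.grab_frame(name): name is "scene" or "top" or "wrist"; returns a dict with "image" (400x640x3 uint8, blue, green, red), "fx", "fy", "cx", "cy" (pixels), "D" ([k1, k2, p1, p2, k3] as OpenCV has them; the pictures are not rectified), "position" and "orientation" of the camera in the world. Camera axes: x right, y up, looking along -z (the intrinsics and any distortion apply to the point x, -y, -z); pixel columns grow to the right and rows downward; lengths in m; the calibration is good to about 2 mm. A picture is of the moment at which its call begins. There is no depth.
A pose or a line that the arm cannot do raises env.Unreachable and nothing moves.
- env.close_job(): hands the job in, once; it reports no verdict.
Trained networks look in a picture, given as the dict that the camera call returned (one of the last four; its "shot" number tells which), for a name from the list of things; names that differ only in an ending like _2 or _b are one class to them, and where a whole thing is asked for, a point or a joint stands for the part that bears it (a point fixed in the world has none). Each returns a list of dicts, best first, with "score" (0 to 1); they miss things now and then, are a little off and sometimes report something else, mostly with a low value. They report only what shows in the picture. A call takes as long as a camera call.
- env.search_frame(picture, thing): "xyz" ([x, y, z] in m, in world coordinates, good to about 4 mm: the middle of the surface that is visible of it).
- env.trace(picture, thing): "mask" (400x640 bool, what is visible of it).
The state is a dict: "clock": time; "joint_positions": joint angles; "qvel": joint speeds; "joint_torque": joint torques, N m; "position": TCP position; "tool_rot": TCP orientation; "force": force on the tool from outside, world axes, zero at the start; "wrist_torque": the same for the moment, N m; "opening": opening from 0.0 (shut) to 1.0 (fully open).
Only numpy, scipy, OpenCV 4.12 (cv2) and the standard library are available. Lean on these libraries where they do the work, as an engineer would, in place of code of your own. Each camera call takes 0.05 s, during which the arm holds its last target. There are 200 camera calls.

## Working session

There is one attempt and no reset: what is moved stays moved. The work goes in short steps, each a Python script; the robot and the scene stay as the last script left them, time stands still between calls to the robot, and variables do not carry over. Pictures are saved under pics/ and viewed, about 8 in all and at most 12, crops included, and the job is handed in when it is done.

```bash
mkdir -p pics; python3 - <<'E'
from workcell import env
import cv2
s=env.read_state();print(s['clock'],s['position'],s['tool_rot'],s['opening'])
for c in ['top','scene']:
    f=env.grab_frame(c);cv2.imwrite(f'pics/{c}0.png',f['image']);print(c,f['position'],f['orientation'],f['fx'],f['fy'],f['cx'],f['cy'],f['D'])
    for t in ['long_window','short_window','long_lid','long_recess']:
        try:
            for d in env.search_frame(f,t)[:3]:print(t,d)
        except Exception as e:print(t,e)
E
```

```text
0.0 [0.28150108 0.55725446 0.19137408] [-8.98746472e+01  7.30382225e-03  1.53189696e+02] 1.0020917509450804
top [ 0.49519053 -0.03220883  1.16702802] [  7.02067784   0.19419345 -90.51917151] 479.90365846872015 479.90365846872015 310.41756171709903 197.11005686279168 [-0.06368678  0.          0.          0.          0.        ]
long_window {'xyz': [0.5279, 0.2026, 0.0918], 'score': 0.64}
short_window {'xyz': [0.5716, -0.2241, 0.0922], 'score': 0.91}
long_lid {'xyz': [0.6267, 0.2117, 0.0773], 'score': 0.72}
scene [1.0136579  0.56943294 0.62625621] [ 56.35987482  -0.54838932 147.18396567] 506.96478056967004 506.96478056967004 320.9000857271893 190.60150509640397 [0.04815674 0.         0.         0.         0.        ]
long_window {'xyz': [0.536, 0.2051, 0.094], 'score': 0.98}
short_window {'xyz': [0.5749, -0.2256, 0.0938], 'score': 0.58}
long_lid {'xyz': [0.6254, 0.2489, 0.0744], 'score': 0.57}
long_recess {'xyz': [0.6037, 0.2511, 0.0771], 'score': 0.68}
```

View pics/top0.png

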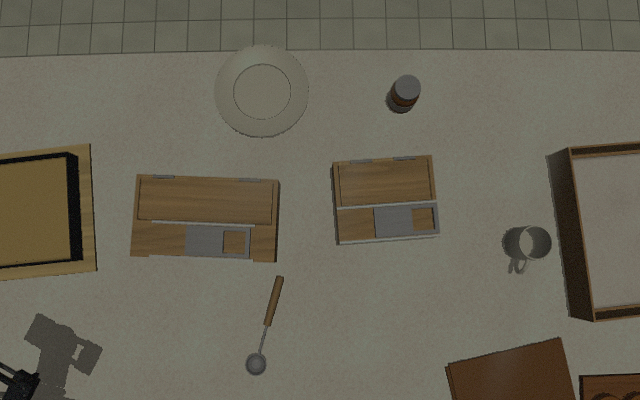

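View pics/scene0.png

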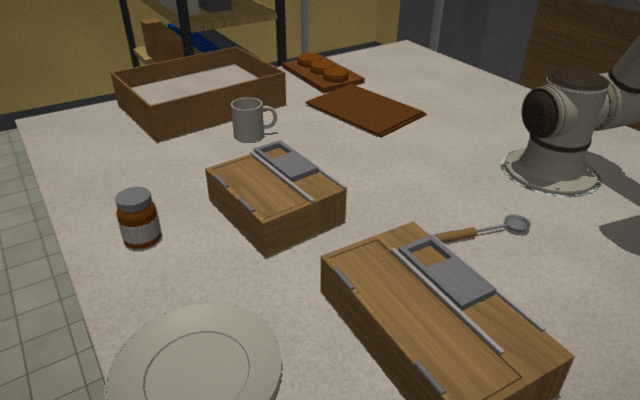

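The longer chest is the left one in the top view, with its window near (235,242); in the scene view the window is near (430,254). I'll look from above with the wrist camera to refine the position and yaw.

```bash
cat > h.py <<'E'
import numpy as np,cv2
from scipy.spatial.transform import Rotation as R
def ray(f,px,z):
    K=np.array([[f['fx'],0,f['cx']],[0,f['fy'],f['cy']],[0,0,1]])
    u=cv2.undistortPoints(np.array(px,float).reshape(-1,1,2),K,np.array(f['D'])).reshape(-1,2)
    d=R.from_euler('xyz',f['orientation'],degrees=True).apply(np.c_[u[:,0],-u[:,1],-np.ones(len(u))])
    p=np.array(f['position']);return p+d*((z-p[2])/d[:,2])[:,None]
E
python3 - <<'E'
from workcell import env
from h import *
f=env.grab_frame('top')
print('win',ray(f,[(235,242)],.086),'\nchest front',ray(f,[(131,256),(276,262)],.08),'back',ray(f,[(137,175),(279,180)],.08))
for yaw in (0,180,90,-90):print(yaw,env.inverse_kinematics([.53,.19,.2],[-90,0,yaw]))
env.gripper_to(0.0,40)
env.goto([.49,.2,.25],[-90,0,180])
f=env.grab_frame('wrist');cv2.imwrite('pics/w1.png',f['image'])
for t in ['long_window','long_lid']:
    for d in env.search_frame(f,t)[:2]:print(t,d)
print(f['position'],f['orientation'],env.read_state()['clock'])
E
```

```text
win [[0.52820789 0.14083307 0.086     ]] 
chest front [[0.49805365 0.37940011 0.08      ]
 [0.48280746 0.04898595 0.08      ]] back [[0.68453808 0.37178967 0.08      ]
 [0.66930947 0.04196106 0.08      ]]
0 [ 3.62107670e+01  1.57049453e+01 -7.74426099e+00 -2.54444375e-14
 -6.65507938e+01 -1.26210767e+02]
180 [ 3.62107670e+01  1.57049453e+01 -7.74426099e+00  2.54444375e-14
 -6.65507938e+01  5.37892330e+01]
90 [ 36.21076697  15.70494526  -7.74426099   0.         -66.55079375
 -36.21076697]
-90 [ 36.21076697  15.70494526  -7.74426099   0.         -66.55079375
 143.78923303]
long_window {'xyz': [0.5285, 0.1966, 0.0935], 'score': 0.57}
long_lid {'xyz': [0.6278, 0.2099, 0.0838], 'score': 0.61}
[0.56666509 0.20091478 0.44240736] [-1.62852230e+01  1.07917668e-02 -8.99402922e+01] 3.7667
```

View pics/w1.png

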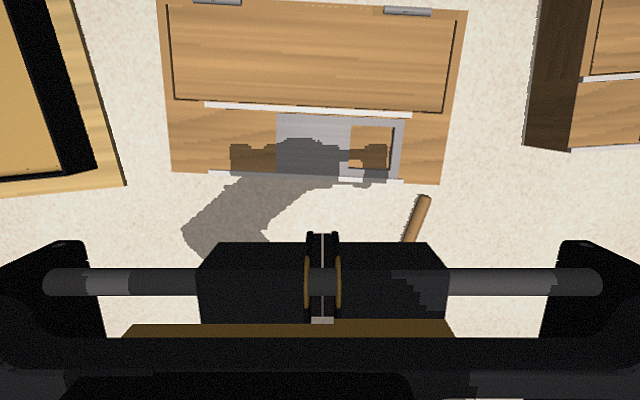

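```bash
python3 - <<'E'
from workcell import env
from h import *
f=env.grab_frame('wrist')
print('wrist est',ray(f,[(374,149)],.092)[0],'front',ray(f,[(171,171),(440,184)],.08).tolist())
w=np.array([.5285,.141]);o=[-90,0,177.4]
env.goto([*w,.13],o)
hit=env.move_straight([*w,.070],rate=.04,force_limit=5)
s=env.read_state();print(hit,s['position'],s['force'],s['clock'])
f=env.grab_frame('wrist');cv2.imwrite('pics/w2.png',f['image'])
f=env.grab_frame('scene');cv2.imwrite('pics/s2.png',cv2.resize(f['image'][150:400,280:620],None,fx=2,fy=2))
E
```

```text
wrist est [0.52618347 0.14088706 0.092     ] front [[0.4976316660031975, 0.3857496538745102, 0.08000000000000002], [0.4818933145885561, 0.054930286997133315, 0.08000000000000002]]
False [0.52869797 0.14109956 0.0702955 ] [-0.25839244  1.04663836 -0.3726424 ] 6.0833
```

View pics/s2.png

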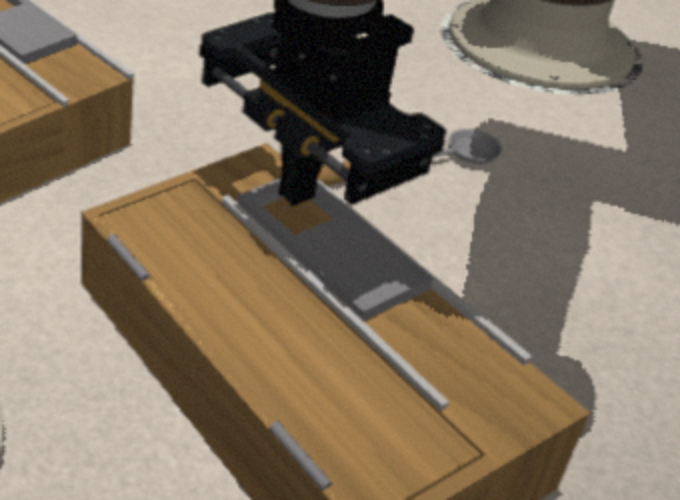

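```bash
cat >> h.py <<'E'
def proj(f,P):
    Rm=R.from_euler('xyz',f['orientation'],degrees=True).as_matrix();c=(np.atleast_2d(P)-f['position'])@Rm
    c=c*[1,-1,-1];K=np.array([[f['fx'],0,f['cx']],[0,f['fy'],f['cy']],[0,0,1]])
    return cv2.projectPoints(c,np.zeros(3),np.zeros(3),K,np.array(f['D']))[0].reshape(-1,2)
E
python3 - <<'E'
from workcell import env
from h import *
f=env.grab_frame('scene');p=env.read_state()['position']
print(proj(f,[p,[.5285,.141,.09],[.5285,.141,.06]]).round(1))
for d in env.search_frame(f,'long_window')[:2]:print(d)
cv2.imwrite('pics/s3.png',cv2.resize(f['image'][210:300,380:500],None,fx=6,fy=6,interpolation=cv2.INTER_CUBIC))
g=env.grab_frame('wrist');cv2.imwrite('pics/w3.png',g['image']);print(proj(g,[p]))
E
```

```text
[[425.5 263.9]
 [427.  254.5]
 [424.7 268.5]]
{'xyz': [0.536, 0.2071, 0.0954], 'score': 0.94}
{'xyz': [0.603, 0.2531, 0.0761], 'score': 0.16}
[[322.40553593 228.77302914]]
```

View pics/s3.png

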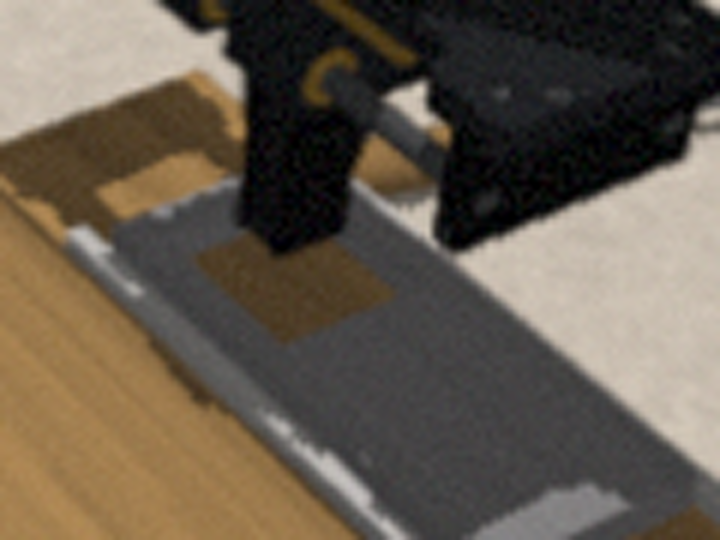

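View pics/w3.png

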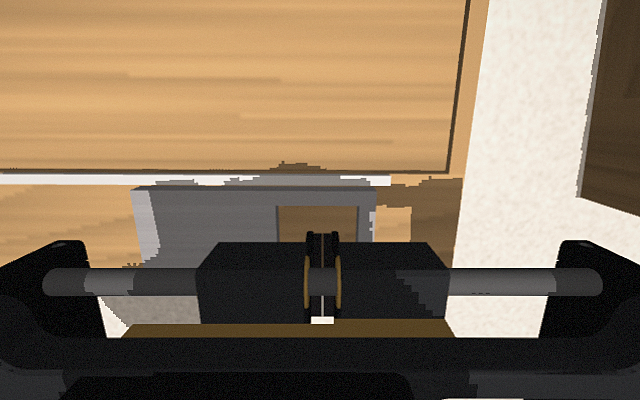

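The picture shows the shut fingers centred over the window but with their tips about 25–30 mm above where the reported TCP says they are (tip near crop (290,240), predicted (273,324)). No contact yet, so I'll keep feeling downwards.

```bash
python3 - <<'E'
from workcell import env
from h import *
w=[.5275,.141]
hit=env.move_straight([*w,.030],rate=.03,force_limit=5)
s=env.read_state();print(hit,s['position'],s['force'],s['opening'],s['clock'])
f=env.grab_frame('scene');cv2.imwrite('pics/s4.png',cv2.resize(f['image'][210:300,380:500],None,fx=5,fy=5,interpolation=cv2.INTER_CUBIC))
E
```

```text
True [0.52805068 0.14100869 0.05035365] [-0.78217141  0.55782273  3.84725123] 0.000719634205257798 7.0917
```

View pics/s4.png

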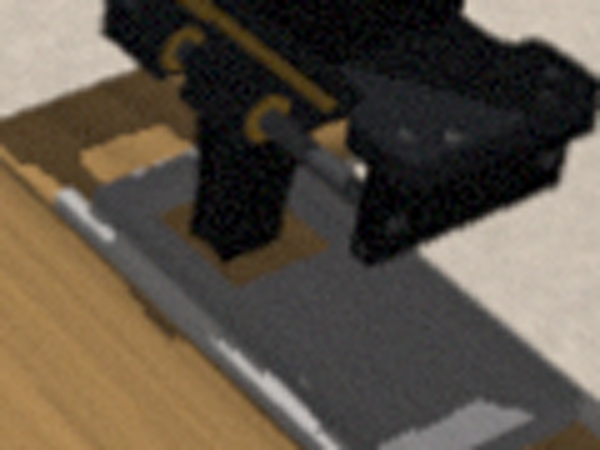

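The tips are inside the window, resting on the shelf. Contact came at reported z 0.050, so the true tip is about 30 mm above the reported TCP. Next I lift 3 mm and push.

```bash
python3 - <<'E'
from workcell import env
from h import *
u=np.array([.046,.999]);w=np.array([.528,.141])
env.move_straight([*w,.0535],rate=.03)
e=w+u*.115
hit=env.move_straight([*e,.0535],rate=.05,force_limit=15)
s=env.read_state();p=np.array(s['position']);print(hit,p,(p[:2]-w)@u,s['force'],s['clock'])
b=p[:2]-u*.009
if hit: env.move_straight([*b,.0535],rate=.04)
f=env.grab_frame('scene');cv2.imwrite('pics/s5.png',cv2.resize(f['image'][200:350,370:560],None,fx=4,fy=4,interpolation=cv2.INTER_CUBIC))
s=env.read_state();print(s['position'],s['force'],s['clock'])
E
```

```text
True [0.53205445 0.23372318 0.05307451] 0.09281695713758528 [ 0.81010608 -0.81235377 -0.04597577] 9.1
[0.53160382 0.22474304 0.0535312 ] [ 0.14011389 -0.40729132  0.01602015] 9.4917
```

View pics/s5.png

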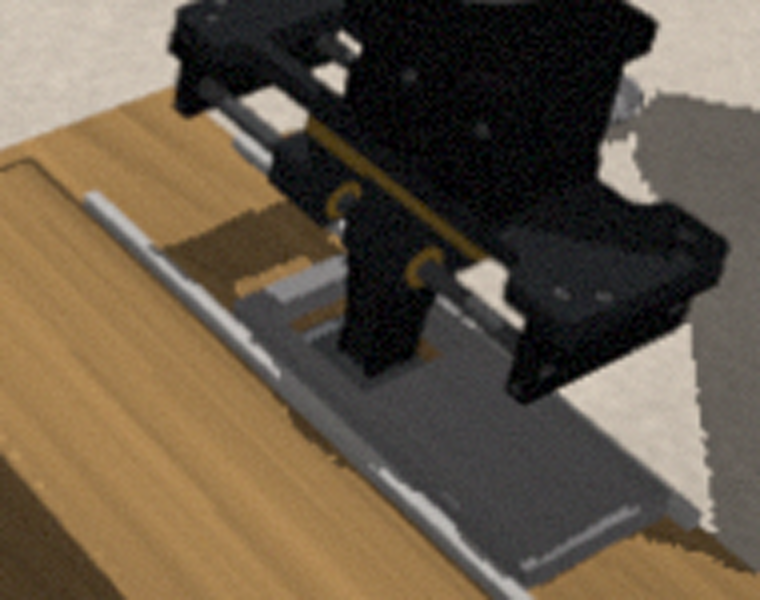

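The window now lies over the grey catch, with the pocket walls showing at (320,315) and (430,355), and the push ended on a hard 15 N stop. Next I centre the fingers and press.

```bash
python3 - <<'E'
from workcell import env
from h import *
u=np.array([.046,.999]);p=np.array(env.read_state()['position'])[:2]-u*.003
env.move_straight([*p,.0535],rate=.03)
hit=env.move_straight([*p,.020],rate=.025,force_limit=25)
s=env.read_state();print(hit,s['position'],s['force'],s['clock'])
env.dwell(.2);s=env.read_state();print(s['position'],s['force'])
env.move_straight([*p,.13],rate=.08)
env.goto([.42,.2,.25],[-90,0,177.4])
f=env.grab_frame('scene');cv2.imwrite('pics/s6.png',cv2.resize(f['image'][150:400,280:620],None,fx=2,fy=2))
g=env.grab_frame('top')
for t in ['long_window','long_lid','short_window']:
    print(t,env.search_frame(g,t)[:1])
s=env.read_state();print(s['position'],s['force'],s['clock'])
E
```

```text
True [0.53152251 0.22170809 0.03034152] [-1.78874171 -1.41773113  5.60364132] 10.7
[0.53154076 0.22171038 0.03035169] [-1.79720416  0.3081124   4.68724759]
long_window [{'xyz': [0.533, 0.2726, 0.0909], 'score': 0.97}]
long_lid [{'xyz': [0.628, 0.2098, 0.0874], 'score': 0.69}]
short_window [{'xyz': [0.5679, -0.2243, 0.0914], 'score': 0.82}]
[0.42028097 0.19986219 0.24831453] [-0.3883476  -0.12077504  0.11736428] 13.2583
```

View pics/s6.png

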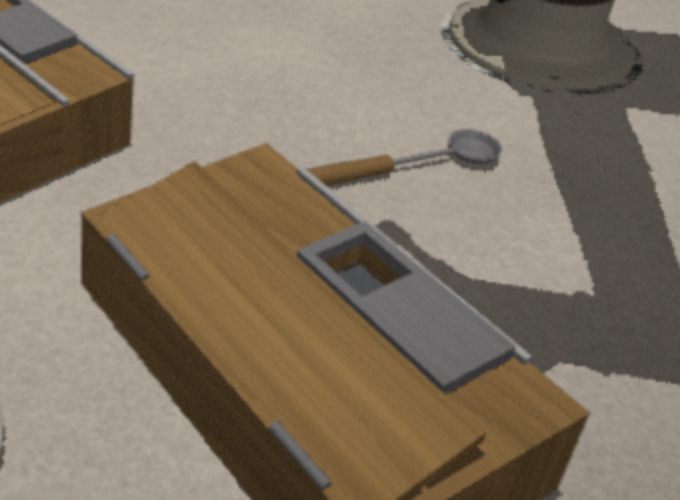

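```bash
python3 - <<'E'
from workcell import env
env.close_job()
E
```

```text
the job is handed in; nothing more can be done
```

I pushed the longer chest's slide to its stop, pressed the catch down through the window so the lid popped ajar, then withdrew the arm and handed the job in at about 13.3 s. The hand-in gives no verdict, so this rests on my own checks.

**Slide:** The push ended on a hard 15 N stop. The detector puts the slide about 70 mm further along, which matches the 71 mm I estimated beforehand.

**Catch and lid:** The fingers stopped hard 20 mm below the shelf, which is the catch's full travel. The last picture shows the catch sunk in the recess and the lid's front edge raised. The detector has the middle of the lid about 10 mm higher, as expected for fully open. I did not measure the lid angle itself.

**Shorter chest:** I never went near it. Its slide reads within 4 mm of where it started, which is about the detector's accuracy.

**Disagreement:** The real tips of the closed fingers sat about 30 mm higher than the reported TCP. I saw this in the pictures and confirmed it by touching the shelf, which came at a reported z of 0.050 m instead of 0.080 m. I corrected all later heights for it.

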